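# Rock the stuck nutmeg down out of the bottle's neck

### The job

In one of the two square glass bottles a nutmeg is stuck in the neck instead of lying at the bottom. Lift that bottle clear of its cork coaster, rock it side to side until the nutmeg drops down into the belly, and gently stand the bottle back upright in the middle of its own coaster. Do not let the nutmeg fall out of the mouth, and leave the other bottle where it stands.

Things in the scene. Friction and masses are not known exactly. Their poses are not given: they have to be found in the camera images.
- bottle_mid (a point): Clear glass bottle with the nutmeg stuck in its neck; 144 mm tall, 0.3 kg, open mouth. The point is on its axis 72 mm above its foot; z to the mouth, y along the belly's wide side. Belly 50 (x) by 72 mm (y), shoulder ends 80 mm up, then a straight square neck 42 by 42 mm (bore 34) to the mouth: grip it from above by its two y faces, about 50 mm above this point. Stands on its coaster.
- nutmeg: Brown ball, 18 mm, 10 g; origin at its centre. Stuck 60 mm above bottle_mid on a ledge inside the neck's -y wall (ledges slope 12 deg down to the wall). Leaning the mouth 35 deg towards the bottle's +y rolls it onto a like ledge on the +y wall, 34 mm above bottle_mid; leaning then 35 deg towards -y drops it into the belly (floor: 59 mm below bottle_mid).
- coaster_top (a point): Centre of the top face of the fixed round cork coaster (120 mm across, 6 mm thick) under that bottle, left or right of the robot's centre line; z up. Mortar, jug and bowl stand farther from the robot, over 150 mm from it.
- twin_mid (a point): The other glass bottle, same shape and size, same point and axes as bottle_mid, on its own coaster at least 230 mm to the side; its nutmeg already lies at the bottom. Leave it alone.
Things that resemble listed ones, but are neither listed nor needed, are in the scene too. Leave any blue or green look-alike of the part that bears coaster_top alone.

How it is judged:
On the way, in this order (a step that is already met when the one before it is completed fails the run):
1. the bottle is lifted clear and the nutmeg has left the upper ledge (height (world z) of bottle_mid above 0.1 m and z of nutmeg in the frame of bottle_mid below 0.046 m).
2. the nutmeg has dropped into the belly while the bottle is in the air (height (world z) of bottle_mid above 0.1 m and z of nutmeg in the frame of bottle_mid below -0.01 m), for 0.1 s.
At the end, for the whole second after the job is handed in: The bottle stands upright (within 0.1 rad) on its own coaster, its axis within 20 mm of the coaster's centre, with the nutmeg lying on the floor of its belly; the other bottle is within 20 mm of where it was (horizontal distance between bottle_mid and coaster_top below 0.02 m and z of bottle_mid in the frame of coaster_top between 0.067 and 0.077 m and angle between bottle_mid's own z axis and vertical below 0.1 rad and z of nutmeg in the frame of bottle_mid below -0.045 m and distance between nutmeg and bottle_mid below 0.08 m and distance of twin_mid from where it was at the start of the episode below 0.02 m); the robot touches nothing.
It fails at once if the other bottle is moved more than 20 mm (distance of twin_mid from where it was at the start of the episode above 0.02 m).
It fails at once if the nutmeg leaves the bottle (distance between nutmeg and bottle_mid above 0.1 m).
It fails at once if the bottle is dropped or banged down on the coaster (over 80 N) (contact force between bottle and coaster above 80 N).
It also fails if it takes over 42 s, if anything falls off the work surface, if the arm or the gripper's body presses on something with over 40 N, if the wrist force passes 120 N, or if a joint passes its speed limit or range.

### The arm

A 6-joint arm with a two-finger parallel gripper is mounted at the origin on the work surface. World frame = base frame: x ahead of the robot, y to its left, z up, the work surface at z = 0. Lengths are in m, angles in rad, forces in N, time in s.
With the tool pointing down it reaches from about 0.25 to 0.775 m from the base axis. Payload 4 kg.
Tool frame: the origin (TCP) lies midway between the tips of the shut fingers; the grasp point (between the pads) lies 19 mm behind it (robot.pinch_z is the distance from the TCP to the grasp point, in m); x points along the fingers, y is the direction in which the jaws open and shut, and the axes are right-handed (so a half turn about x gives the same grasp; the last joint's range is limited). The gripper opens to 94 mm and grips with 3 to 60 N. Pads are 16 mm wide; open, the fingers measure 119 mm over their backs; the gripper's body (75 mm by 177 mm) begins 78 mm behind the grasp point.
Start: joints at [1.176, 0.087, 1.371, -0, 1.684, -0.103], TCP at [0.158, 0.527, 0.206] pointing down, gripper open.
Joint ranges: [-3.1, 3.1], [-0.76, 2.03], [0.27, 2.55], [-1.08, 4.22], [0.17, 2.65], [-2.57, 2.57]. Speed limits (rad/s): [2.79, 2.79, 3.14, 3.14, 3.14, 3.14].

### API

Orientations are given as [roll, pitch, yaw] about the fixed x, y, z axes, in that order (R = Rz(yaw) Ry(pitch) Rx(roll)).
In Python, from bench import robot, imaging gives the robot as it stands. The module is installed in compiled form; this text tells all that it offers.
- The arm moves only by the tool drive_tool, never from a script. Its argument "commands" is a list that holds one entry, the list of rows, each a list of 4 numbers: the shift along the tool's x, y, z as a fraction of full scale, then the turn about the tool's x as a fraction of full scale. A call has 1 to 20 rows; each row shifts and turns the commanded pose from where the row before left it, along the tool's axes as they then stand; what a row does not reach is not made up. Full scale, the value 1, is 0.25 m for a shift and 360 degrees for a turn. A row lasts 1/10 s, in which the tool goes at most 50 mm and 8.59 degrees, less where a joint would pass 70% of its speed; a pose out of reach is approached as far as the arm can. A call with a number of a shift or a turn outside -1 to 1 is refused whole. A call with a gripper value outside its range is refused whole. "grip" is the opening, from 0 (shut) to 1 (fully open), set as the call begins (left out, the last holds). The fingers move at their own pace and stop on an object; the grip force is fixed at half the most. Time passes only in rows, so rows that do not move let the fingers close. It gives the time, the measured TCP pose, the force and the opening at its end, in the units of the state.
- robot.get_obs(): the state, without advancing time (a new reading comes with each control period).
- imaging.snapshot(name): name is "side" or "top"; returns a dict with "pixels" (384x512x3 uint8, red, green, blue), "z_map" (384x512 float32, m along the optical axis (not along the pixel's ray), 0 where there is no reading), "mtx" (3x3 intrinsics, pixels), "k1" (the pictures are not rectified: a ray, as slopes to the right and down, at radius r is drawn at 1 + k1 r^2 times it, then the intrinsics apply), "extrinsics" (4x4, takes a point from world to camera coordinates). Camera axes: x right, y up, looking along -z (the intrinsics and any distortion apply to the point x, -y, -z); pixel columns grow to the right and rows downward; lengths in m; the calibration is good to about 2 mm. A picture is of the moment at which its call begins.
- robot.close_job(): hands the job in, once; it reports no verdict.
The state is a dict: "time": time; "joint_positions": joint angles; "qvel": joint speeds; "joint_torque": joint torques, N m; "tool_pos": TCP position; "ee_rot": TCP orientation; "wrist_force": force on the tool from outside, world axes, zero at the start; "wrist_torque": the same for the moment, N m; "width": finger opening in m.
Only numpy, scipy, OpenCV 4.12 (cv2) and the standard library are available. Lean on these libraries where they do the work, as an engineer would, in place of code of your own. Each camera call takes 0.05 s, during which the arm holds its last target.

## Working session

There is one attempt and no reset: what is moved stays moved. The work goes in short steps, Python scripts to look and compute and a tool call to move; the robot and the scene stay as the last step left them, time stands still between calls to the robot, and variables do not carry over. Pictures are saved under pics/ and viewed, and the job is handed in when it is done.

Besides the shell and the picture viewer there is one more tool, called after "Emit:" as a command line: name --argument value ..., lists and objects as JSON in quotes. drive_tool: Moves the arm, as the interface text tells. Shift numbers are shares of 0.25 m and turn numbers shares of 360 degrees, none past 1 either way. Its arguments: {"type":"object","properties":{"commands":{"type":"array","items":{"type":"array","items":{"type":"array","items":{"type":"number","minimum":-1,"maximum":1}}}},"grip":{"type":"number"}},"required":["commands"]}

```bash
mkdir -p pics
cat > h.py <<'E'
import numpy as np, cv2
from bench import robot, imaging
def snap(n):
    s=imaging.snapshot(n); np.savez(f'{n}.npz',**{k:np.array(v) for k,v in s.items()}); return s
def load(n):
    d=np.load(f'{n}.npz'); return {k:d[k] for k in d}
def unproj(s,u,v,z=None):
    K=np.array(s['mtx']);k=float(s['k1']);E=np.array(s['extrinsics'])
    p=cv2.undistortPoints(np.array([[[u,v]]],float),K,np.array([k,0,0,0,0.]))[0,0]
    if z is None: z=s['z_map'][int(v),int(u)]
    c=np.array([p[0]*z,-p[1]*z,-z,1]); return (np.linalg.inv(E)@c)[:3]
def onplane(s,u,v,h):
    a=unproj(s,u,v,0.);b=unproj(s,u,v,1.);t=(h-a[2])/(b[2]-a[2]);return a+t*(b-a)
def proj(s,P):
    K=np.array(s['mtx']);k=float(s['k1']);E=np.array(s['extrinsics'])
    c=E@np.append(P,1);x,y=c[0]/-c[2],-c[1]/-c[2];f=1+k*(x*x+y*y)
    return K[0,0]*x*f+K[0,2],K[1,1]*y*f+K[1,2]
E
python3 - <<'E'
from h import *
for n in ('top','side'):
    s=snap(n); cv2.imwrite(f'pics/{n}0.png',cv2.cvtColor(cv2.resize(s['pixels'],(800,600)),cv2.COLOR_RGB2BGR))
    print(n,s['mtx'],s['k1'],np.linalg.inv(s['extrinsics']).round(3))
print(robot.get_obs())
print(robot.pinch_z)
E
```

```text
top [[495.9196641    0.         248.95900505]
 [  0.         495.9196641  187.91444966]
 [  0.           0.           1.        ]] -0.14947961870364296 [[ 2.400e-02  9.800e-01 -1.960e-01  3.160e-01]
 [-1.000e+00  2.500e-02  1.000e-03  2.700e-02]
 [ 6.000e-03  1.960e-01  9.810e-01  1.243e+00]
 [ 0.000e+00  0.000e+00  0.000e+00  1.000e+00]]
side [[387.386664     0.         249.68919345]
 [  0.         387.386664   194.07730762]
 [  0.           0.           1.        ]] -0.07259353723794651 [[-0.984  0.137 -0.114  0.433]
 [-0.178 -0.75   0.637  0.487]
 [ 0.002  0.647  0.763  0.674]
 [ 0.     0.     0.     1.   ]]
{'time': 0.1, 'joint_positions': array([ 1.17594324e+00,  8.78966739e-02,  1.37210481e+00, -2.30320212e-06,
        1.68359982e+00, -1.03095501e-01]), 'qvel': array([-1.28934111e-04, -7.20614030e-04, -5.40010810e-03,  4.08842624e-05,
       -1.61875081e-03,  8.21450466e-05]), 'joint_torque': array([ 1.70783394e-03, -3.41249299e+01, -3.03302550e+01,  7.18916254e-02,
        3.04161001e-02, -8.06641947e-05]), 'tool_pos': array([0.15801036, 0.52629472, 0.20441185]), 'ee_rot': array([-1.67275222,  1.56878768, -1.96451006]), 'wrist_force': array([ 0.06271247,  0.36804418, -0.1579984 ]), 'wrist_torque': array([-0.02024775, -0.00020109,  0.01451033]), 'width': 0.09383309767174665}
0.0188
```

View pics/top0.png

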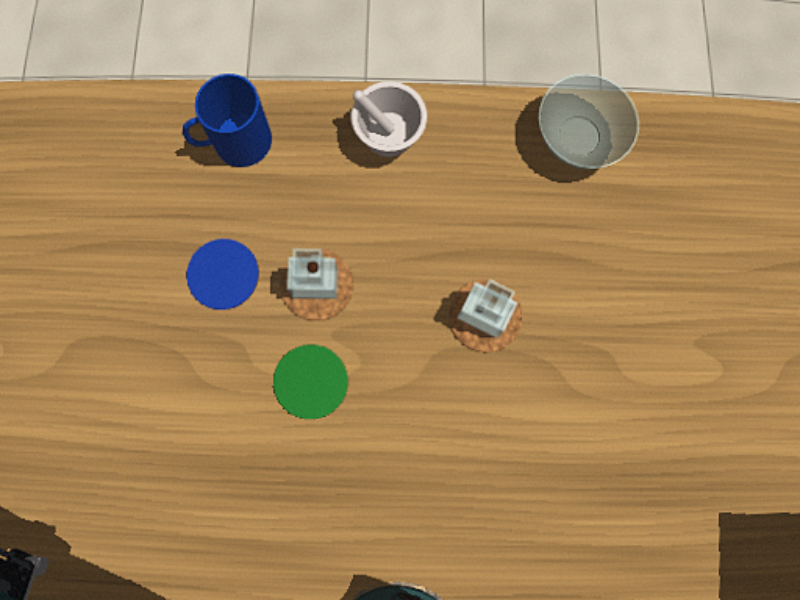

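View pics/side0.png

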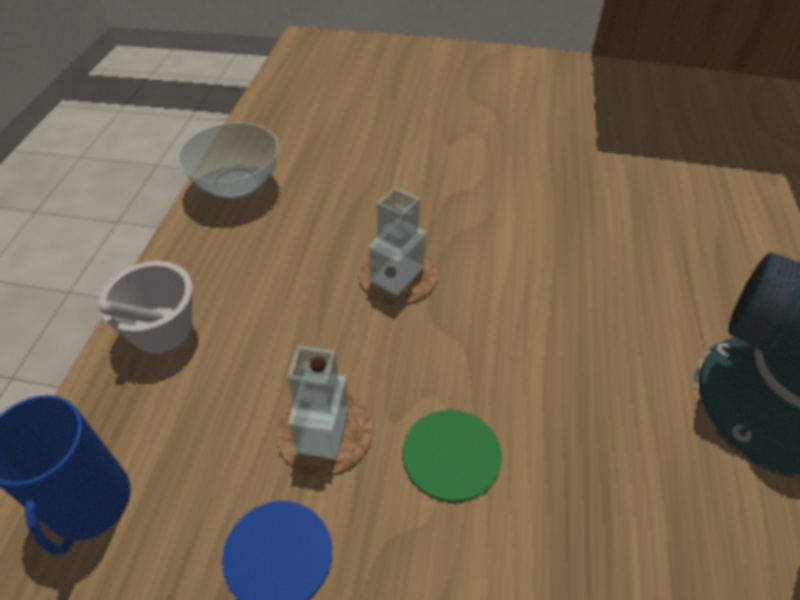

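Run:
```python
from h import *
t=load('top');s=load('side')
a=t['pixels'][145:215,165:240];b=t['pixels'][165:235,275:350]
im=np.hstack([cv2.resize(a,(390,364),interpolation=2),cv2.resize(b,(390,364),interpolation=2)])
cv2.imwrite('pics/c1.png',im[...,::-1])
a=s['pixels'][210:310,170:250];cv2.imwrite('pics/c2.png',cv2.resize(a,(480,600),interpolation=2)[...,::-1])
# depth points
for n,d,(r0,r1,c0,c1) in (('top',t,(145,215,165,240)),('top',t,(165,235,275,350))):
    P=np.array([unproj(d,u,v) for v in range(r0,r1) for u in range(c0,c1) if d['z_map'][v,u]>0])
    print(np.histogram(P[:,2],bins=np.arange(-.02,.2,.01)))
    for lo,hi in((.003,.010),(.075,.1),(.14,.16)):
        Q=P[(P[:,2]>lo)&(P[:,2]<hi)]
        if len(Q)>5: print(lo,hi,len(Q),Q.mean(0),Q.min(0),Q.max(0),cv2.minAreaRect((Q[:,:2]*1000).astype(np.float32)))
```

```text
(array([   0, 1376, 2895,  101,   24,   32,   30,   31,   19,   59,  196,
         28,   83,   33,   54,   54,  131,   83,    0,    0,    0]), array([-0.02, -0.01,  0.  ,  0.01,  0.02,  0.03,  0.04,  0.05,  0.06,
        0.07,  0.08,  0.09,  0.1 ,  0.11,  0.12,  0.13,  0.14,  0.15,
        0.16,  0.17,  0.18,  0.19]))
0.003 0.01 1318 [0.57310673 0.14042521 0.00546972] [0.49145122 0.05010575 0.0030012 ] [0.67648024 0.24539971 0.0099996 ] ((584.2420043945312, 147.7701873779297), (181.72845458984375, 192.0452117919922), 1.538451075553894)
0.075 0.1 266 [0.5713054  0.14255826 0.08469035] [0.55352816 0.11247551 0.07520727] [0.60413963 0.18279183 0.09982077] ((578.9671020507812, 147.69171142578125), (50.634891510009766, 70.26266479492188), 0.24081245064735413)
0.14 0.16 214 [0.57711842 0.14496962 0.14819509] [0.55737699 0.12524503 0.14030116] [0.60073207 0.16792759 0.15537098] ((579.2327880859375, 146.60269165039062), (42.658206939697266, 43.35376739501953), 89.50778198242188)
(array([   0, 1566, 2715,   83,   22,   29,   25,   27,   26,   66,  237,
         36,   69,   28,   87,   61,   8
[... 201 characters left out ...]
9]))
0.003 0.01 1200 [ 0.53072761 -0.1285354   0.00562431] [ 0.44877709 -0.23152763  0.00300268] [ 0.63100566 -0.03979738  0.00998167] ((539.4671020507812, -136.63156127929688), (179.63494873046875, 192.04953002929688), 1.0527268648147583)
0.075 0.1 328 [ 0.53025347 -0.12181959  0.08446808] [ 0.49619836 -0.16869286  0.07525376] [ 0.57110516 -0.08416348  0.09991626] ((533.9100341796875, -126.69454956054688), (72.63328552246094, 51.172306060791016), 65.09021759033203)
0.14 0.16 152 [ 0.53389895 -0.12757609  0.14889934] [ 0.50660388 -0.15486906  0.14050582] [ 0.56126993 -0.10036296  0.15571001] ((533.8148803710938, -126.97608184814453), (41.43637466430664, 42.97639846801758), 63.96322250366211)
```

View pics/c1.png

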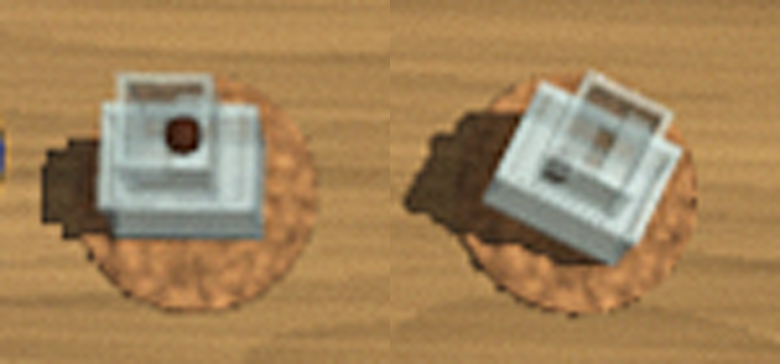

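View pics/c2.png

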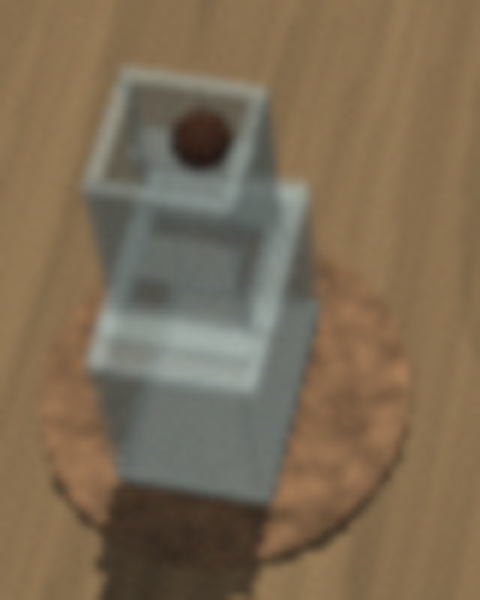

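Run:
```python
from h import *
for n,w in (('top',(145,215,165,240)),('side',(210,310,170,250)),('top',(165,235,275,350))):
    d=load(n);r0,r1,c0,c1=w
    hsv=cv2.cvtColor(d['pixels'],cv2.COLOR_RGB2HSV)
    im=d['pixels'].astype(int)
    pts=[]
    # cork mask: height of depth 3..10mm & redder than wood
    for v in range(r0,r1):
        for u in range(c0,c1):
            p=im[v,u]
            if p[0]-p[1]>50 and p[0]>110 or 0: pts.append((u,v))
    W=np.array([onplane(d,u,v,.006)[:2] for u,v in pts])*1000
    m=np.zeros(d['pixels'].shape[:2],np.uint8)
    for u,v in pts:m[v,u]=255
    cv2.imwrite(f'pics/m_{n}_{c0}.png',cv2.resize(m[r0:r1,c0:c1],None,fx=5,fy=5))
    h=cv2.convexHull(W.astype(np.float32))
    print(n,len(pts),cv2.minEnclosingCircle(W.astype(np.float32)), 
       )
    # robust circle r=60 via least squares on points beyond 55
    from scipy.optimize import least_squares
    H=h[:,0]; f=least_squares(lambda x:np.hypot(*(H-x).T)-60,H.mean(0),loss='soft_l1',f_scale=1.5); print(f.x,np.abs(f.fun).mean())
o=robot.get_obs()
from scipy.spatial.transform import Rotation as R
M=R.from_euler('xyz',o['ee_rot']).as_matrix();print(M.round(3))
```

```text
top 371 ((577.6814575195312, 145.4143829345703), 58.247501373291016)
[578.02961966 148.67662515] 1.6721629474733308Traceback (most recent call last):
  File "<stdin>", line 16, in <module>
cv2.error: OpenCV(4.12.0) /io/opencv/modules/imgproc/src/convhull.cpp:143: error: (-215:Assertion failed) total >= 0 && (depth == CV_32F || depth == CV_32S) in function 'convexHull'
```

```bash
cat > go.py <<'E'
import sys
from h import *
from scipy.spatial.transform import Rotation as R
o=robot.get_obs();M=R.from_euler('xyz',o['ee_rot']).as_matrix()
print('t',o['time'],'tcp',o['tool_pos'].round(4),'w',round(o['width'],4),'F',o['wrist_force'].round(1));print(M.round(3))
print('jaw yaw deg',np.degrees(np.arctan2(M[1,1],M[0,1])), 'q',o['joint_positions'].round(3))
if len(sys.argv)>3:
    d=M.T@(np.array(list(map(float,sys.argv[1:4])))-o['tool_pos']);print('tool shift m',d.round(4),'frac',(d/.25).round(4))
E
python3 go.py 0.579 0.147 0.22; ls pics
```

```text
t 0.1 tcp [0.158  0.5263 0.2044] w 0.0938 F [ 0.1  0.4 -0.2]
[[-0.001  0.288  0.958]
 [-0.002  0.958 -0.288]
 [-1.    -0.002 -0.   ]]
jaw yaw deg 73.28351879901896 q [ 1.176  0.088  1.372 -0.     1.684 -0.103]
tool shift m [-0.0152 -0.2422  0.5123] frac [-0.0608 -0.9688  2.0492]
c1.png
c2.png
m_side_170.png
m_top_165.png
side0.png
top0.png
```

Emit:
drive_tool --commands '[[[-0.03,0,0,-0.0232],[-0.03,0,0,-0.0232],[0,-0.108,0.12,0],[0,-0.108,0.12,0],[0,-0.108,0.12,0],[0,-0.108,0.12,0],[0,-0.108,0.12,0],[0,-0.108,0.12,0],[0,-0.108,0.12,0],[0,-0.108,0.12,0],[0,-0.108,0.12,0],[0,-0.108,0.12,0],[0,-0.108,0.12,0],[0,-0.108,0.12,0],[0,-0.108,0.12,0],[0,-0.108,0.12,0],[0,0,0,0],[0,0,0,0]]]' --grip 1

```text
time: 1.9
tool_pos: [0.5781, 0.1481, 0.2193]
ee_rot: [3.041, 1.568, 3.039]
wrist_force: [-0.0, 0.4, -0.1]
width: 0.0941
```

```bash
python3 go.py 0.579 0.147 0.109
```

```text
t 1.9 tcp [0.5781 0.1481 0.2193] w 0.0941 F [-0.   0.4 -0.1]
[[-0.002  0.002  1.   ]
 [ 0.     1.    -0.002]
 [-1.     0.    -0.002]]
jaw yaw deg 89.89131178897097 q [ 1.550e-01  1.920e-01  1.226e+00  1.000e-03  1.726e+00 -1.413e+00]
tool shift m [ 0.1103 -0.0011  0.0012] frac [ 0.4414 -0.0044  0.0048]
```

Emit:
drive_tool --commands '[[[0.08,-0.0044,0.0048,0],[0.08,0,0,0],[0.08,0,0,0],[0.08,0,0,0],[0.08,0,0,0],[0.04,0,0,0],[0,0,0,0]]]'

```text
time: 2.6
tool_pos: [0.5774, 0.1484, 0.1087]
ee_rot: [-3.07, 1.567, -3.069]
wrist_force: [0.1, -0.4, -0.6]
width: 0.0939
```

```bash
python3 - <<'E'
from h import *
s=snap('side');cv2.imwrite('pics/s1.png',cv2.resize(s['pixels'][130:330,130:330],(600,600))[...,::-1])
E
python3 go.py 0.579 0.147 0.109
```

```text
t 2.65 tcp [0.5785 0.1484 0.1103] w 0.0938 F [ 0.4  0.1 -0.8]
[[-0.001 -0.001  1.   ]
 [ 0.     1.     0.001]
 [-1.     0.    -0.001]]
jaw yaw deg 90.05769800480545 q [ 0.156  0.228  1.4    0.     1.515 -1.416]
tool shift m [ 0.0013 -0.0014  0.0005] frac [ 0.005  -0.0054  0.0022]
```

View pics/s1.png

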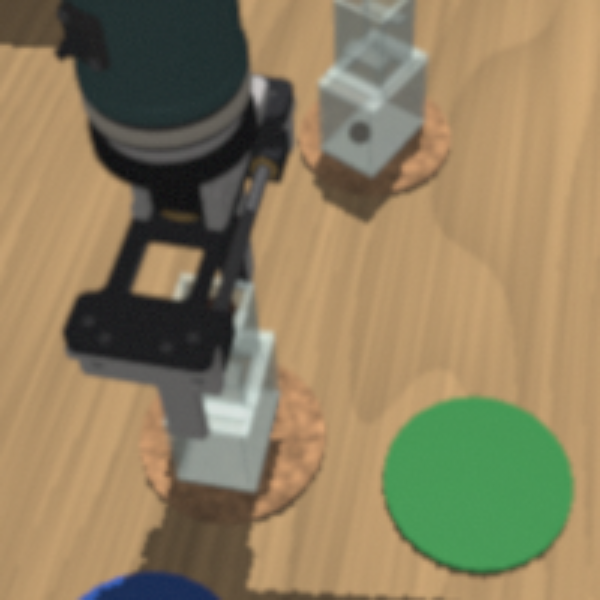

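The fingers straddle the neck: near finger at about pixel (185,410), far one behind the neck at about (240,260). Twin is untouched at (370,100). Closing.

Emit:
drive_tool --commands '[[[0,0,0,0],[0,0,0,0],[0,0,0,0],[0,0,0,0],[0,0,0,0],[0,0,0,0],[0,0,0,0],[0,0,0,0]]]' --grip 0

```text
time: 3.45
tool_pos: [0.5794, 0.1472, 0.1104]
ee_rot: [-1.406, 1.57, -1.407]
wrist_force: [0.5, -0.8, 0.7]
width: 0.0422
```

Emit:
drive_tool --commands '[[[-0.03,0,0,0],[-0.06,0,0,0],[-0.08,0,0,0],[-0.1,0,0,0],[-0.1,0,0,0],[-0.1,0,0,0],[-0.08,0,0,0],[-0.05,0,0,0],[0,0,0,0],[0,0,0,0]]]'

```text
time: 4.45
tool_pos: [0.5791, 0.1476, 0.26]
ee_rot: [3.055, 1.57, 3.054]
wrist_force: [0.2, 0.7, -3.3]
width: 0.0423
```

```bash
python3 - <<'E'
from h import *
s=snap('side');cv2.imwrite('pics/s2.png',cv2.resize(s['pixels'][60:330,100:400],(667,600))[...,::-1])
E
python3 go.py
```

```text
t 4.5 tcp [0.5788 0.1475 0.2591] w 0.042 F [-0.  -0.5 -2.4]
[[-0.002  0.     1.   ]
 [-0.     1.    -0.   ]
 [-1.    -0.    -0.002]]
jaw yaw deg 89.98832793186983 q [ 0.155  0.192  1.147  0.     1.804 -1.416]
```

View pics/s2.png

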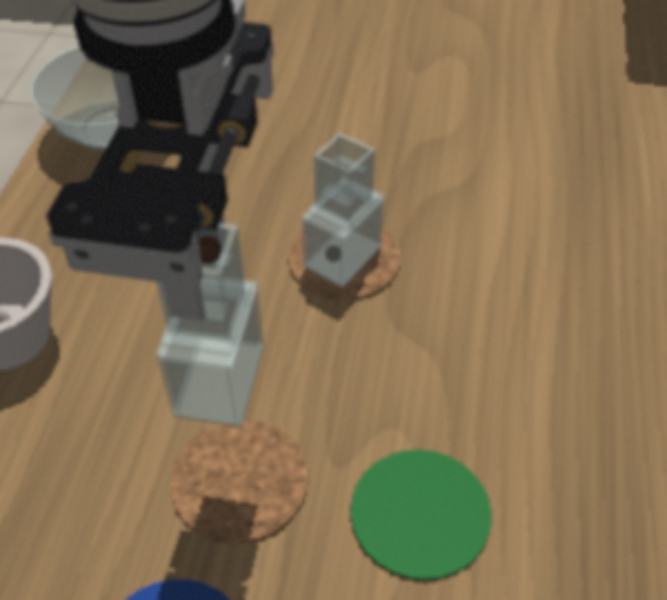

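Emit:
drive_tool --commands '[[[0,0.06,0,0],[0,0.12,0,0],[0,0.17,0,0],[0,-0.17,0,0],[0,-0.17,0,0],[0,-0.13,0,0],[0,-0.09,0,0],[0,-0.05,0,0],[0,-0.02,0,0],[0,0,0,0],[0,0,0,0]]]'

```text
time: 5.6
tool_pos: [0.5793, 0.0787, 0.2602]
ee_rot: [1.932, 1.57, 1.933]
wrist_force: [0.5, 0.9, -3.2]
width: 0.0418
```

```bash
python3 - <<'E'
from h import *
s=snap('side');cv2.imwrite('pics/s3.png',cv2.resize(s['pixels'][60:330,100:400],(667,600))[...,::-1])
E
python3 go.py
```

```text
t 5.65 tcp [0.5793 0.0788 0.2603] w 0.0419 F [-0.4  0.2 -2.1]
[[-0.    -0.001  1.   ]
 [ 0.001  1.     0.001]
 [-1.     0.001 -0.   ]]
jaw yaw deg 90.0661160844695 q [ 3.800e-02  1.620e-01  1.180e+00  1.000e-03  1.800e+00 -1.534e+00]
```

View pics/s3.png

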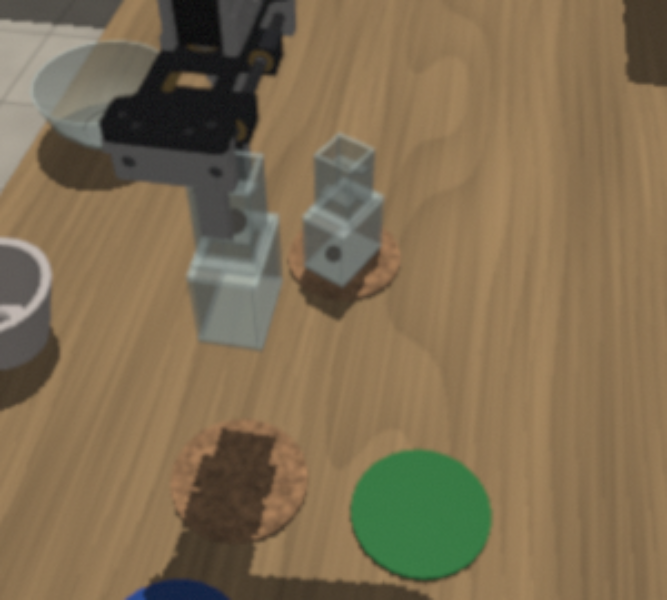

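The brown ball is now seen lower, at (235,222), on the lower ledge: it left the upper ledge. Now the mirrored shake.

Emit:
drive_tool --commands '[[[0,0.03,0,0],[0,0.06,0,0],[0,0.08,0,0],[0,0.06,0,0],[0,0.03,0,0],[0,0,0,0],[0,-0.06,0,0],[0,-0.12,0,0],[0,-0.17,0,0],[0,0.17,0,0],[0,0.17,0,0],[0,0.13,0,0],[0,0.09,0,0],[0,0.05,0,0],[0,0.02,0,0],[0,0,0,0],[0,0,0,0]]]'

```text
time: 7.35
tool_pos: [0.5796, 0.2112, 0.2606]
ee_rot: [-1.365, 1.57, -1.366]
wrist_force: [-0.2, 0.3, -2.6]
width: 0.0421
```

```bash
python3 - <<'E'
from h import *
s=snap('side');cv2.imwrite('pics/s4.png',cv2.resize(s['pixels'][60:330,100:400],(667,600))[...,::-1])
E
python3 go.py 0.579 0.1472 0.16
```

```text
t 7.4 tcp [0.5796 0.2112 0.2606] w 0.0424 F [ 0.5 -0.4 -2.5]
[[ 0.     0.002  1.   ]
 [-0.001  1.    -0.002]
 [-1.    -0.001  0.   ]]
jaw yaw deg 89.89386527428192 q [ 2.580e-01  2.360e-01  1.093e+00 -1.000e-03  1.813e+00 -1.311e+00]
tool shift m [ 0.1006 -0.0639 -0.0005] frac [ 0.4026 -0.2558 -0.002 ]
```

View pics/s4.png

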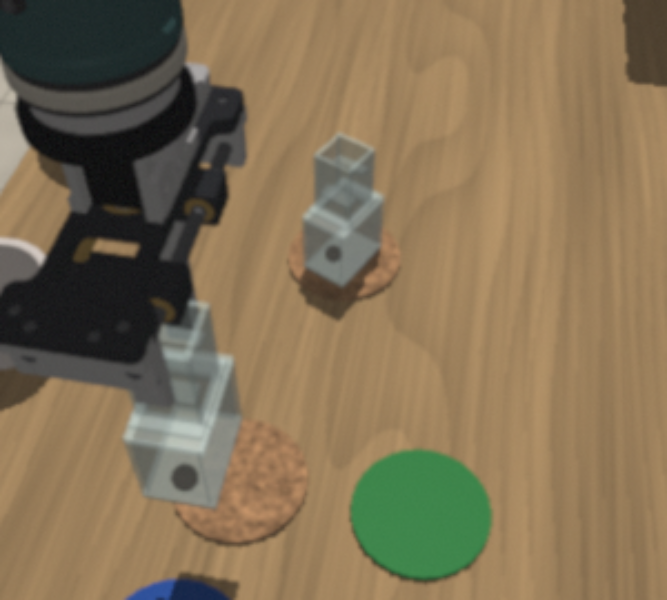

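The nutmeg now lies on the belly floor at (185,477). The coaster is mostly uncovered at (240,480), so I will refine its centre before placing.

Run:
```python
from h import *
from scipy.optimize import least_squares
t=snap('top')
for n,w in (('top',(145,215,165,240)),('side',(235,310,170,250))):
    d=load(n);r0,r1,c0,c1=w; im=d['pixels'].astype(int)
    m=((im[...,0]-im[...,1]>45)&(im[...,0]>im[...,2]*1.8)).astype(np.uint8); k=np.zeros_like(m);k[r0:r1,c0:c1]=m[r0:r1,c0:c1]
    k=cv2.morphologyEx(k,cv2.MORPH_OPEN,np.ones((3,3)))
    v,u=np.nonzero(k); W=np.array([onplane(d,a,b,.006)[:2] for a,b in zip(u,v)])*1000
    if len(W)==0: print(n,0); continue
    H=cv2.convexHull(W.astype(np.float32))[:,0]
    f=least_squares(lambda x:np.hypot(*(H-x).T)-59,H.mean(0),loss='soft_l1',f_scale=1.5);print(n,len(W),f.x,np.abs(f.fun).mean())
cv2.imwrite('pics/t4.png',cv2.resize(t['pixels'][130:230,140:260],(720,600))[...,::-1])
```

```text
top 1626 [578.1296587  145.12334338] 1.4825348708422654
side 0
```

View pics/t4.png

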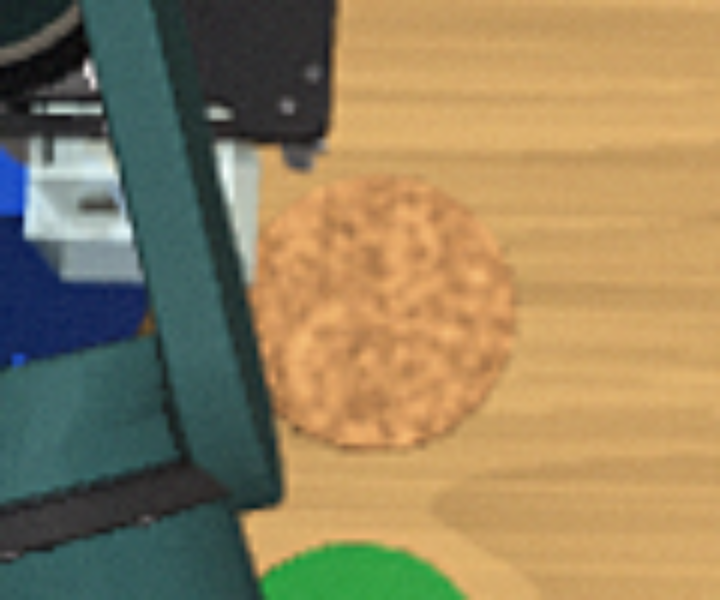

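Emit:
drive_tool --commands '[[[0,-0.03,0,0],[0,-0.065,0,0],[0,-0.07,-0.004,0],[0,-0.06,0,0],[0,-0.034,0,0],[0.04,0,0,0],[0.08,0,0,0],[0.1,0,0,0],[0.1,0,0,0],[0.1,0,0,0],[0.07,0,0,0],[0.04,0,0,0],[0,0,0,0],[0,0,0,0],[0,0,0,0]]]'

```text
time: 8.95
tool_pos: [0.5793, 0.1481, 0.1296]
ee_rot: [0.218, 1.568, 0.218]
wrist_force: [-0.4, -0.0, -3.4]
width: 0.0421
```

```bash
python3 go.py 0.5785 0.1465 0.110;python3 - <<'E'
from h import *
s=snap('side');cv2.imwrite('pics/s5.png',cv2.resize(s['pixels'][130:330,130:330],(600,600))[...,::-1])
E
```

```text
t 8.95 tcp [0.5793 0.1481 0.1296] w 0.0421 F [-0.4 -0.  -3.4]
[[ 0.003  0.     1.   ]
 [ 0.001  1.    -0.   ]
 [-1.     0.001  0.003]]
jaw yaw deg 89.99394615677272 q [ 0.155  0.217  1.375  0.     1.547 -1.415]
tool shift m [ 0.0196 -0.0016 -0.0008] frac [ 0.0785 -0.0064 -0.0033]
```

View pics/s5.png

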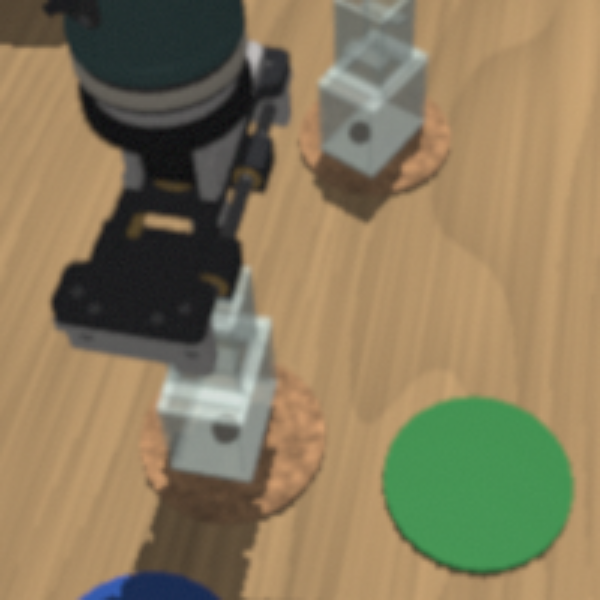

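Over the coaster, about 20 mm up, nutmeg in the belly at (225,430). Lowering slowly.

Emit:
drive_tool --commands '[[[0.015,-0.005,0,0],[0.015,0,0,0],[0.012,0,0,0],[0.01,0,0,0],[0.008,0,0,0],[0.006,0,0,0],[0.004,0,0,0],[0,0,0,0],[0,0,0,0]]]'

```text
time: 9.9
tool_pos: [0.5784, 0.1466, 0.1106]
ee_rot: [0.531, 1.57, 0.531]
wrist_force: [-0.7, 0.3, -3.5]
width: 0.0419
```

Emit:
drive_tool --commands '[[[0.002,0,0,0],[0.002,0,0,0],[0,0,0,0]]]'

```text
time: 10.2
tool_pos: [0.5785, 0.1466, 0.1104]
ee_rot: [0.18, 1.57, 0.18]
wrist_force: [-1.6, -0.2, 2.5]
width: 0.0417
```

```bash
python3 go.py
```

```text
t 10.2 tcp [0.5785 0.1466 0.1104] w 0.0417 F [-1.6 -0.2  2.5]
[[ 0.001  0.     1.   ]
 [ 0.     1.    -0.   ]
 [-1.     0.     0.001]]
jaw yaw deg 89.98799300450636 q [ 0.153  0.226  1.402  0.     1.513 -1.417]
```

Contact made gently (force flipped to +2.5 N). Release, then retreat upward.

Emit:
drive_tool --commands '[[[0,0,0,0],[0,0,0,0],[0,0,0,0],[0,0,0,0],[0,0,0,0],[0,0,0,0],[0,0,0,0]]]' --grip 1

```text
time: 10.9
tool_pos: [0.5783, 0.1466, 0.1094]
ee_rot: [1.494, 1.571, 1.494]
wrist_force: [0.3, -1.5, -0.2]
width: 0.0928
```

Emit:
drive_tool --commands '[[[-0.03,0,0,0],[-0.08,0,0,0],[-0.12,0,0,0],[-0.12,0,0,0],[-0.12,0,0,0],[-0.08,0,0,0],[0,0,-0.12,0],[0,0,-0.15,0],[0,0,-0.15,0],[0,0,-0.15,0],[0,0,-0.12,0],[0,0,0,0],[0,0,0,0]]]'

```text
time: 12.2
tool_pos: [0.406, 0.1467, 0.248]
ee_rot: [0.177, 1.568, 0.177]
wrist_force: [-1.0, -0.8, -0.1]
width: 0.0939
```

```bash
python3 - <<'E'
from h import *
t=snap('top');s=snap('side')
cv2.imwrite('pics/f.png',np.hstack([cv2.resize(t['pixels'][130:230,150:250],(400,400)),cv2.resize(s['pixels'][160:320,130:290],(400,400))])[...,::-1])
for r0,r1,c0,c1 in ((145,215,165,240),(165,235,275,350)):
    P=np.array([unproj(t,u,v) for v in range(r0,r1) for u in range(c0,c1) if t['z_map'][v,u]>0])
    for lo,hi in((.075,.1),(.14,.16)):
        Q=P[(P[:,2]>lo)&(P[:,2]<hi)]
        if len(Q)>5: print(lo,hi,len(Q),cv2.minAreaRect((Q[:,:2]*1000).astype(np.float32)))
E
python3 go.py
```

```text
0.075 0.1 206 ((578.5994262695312, 149.30410766601562), (70.59074401855469, 50.280391693115234), 89.90789031982422)
0.14 0.16 149 ((578.5283203125, 147.79266357421875), (42.65048599243164, 42.5814094543457), 89.94854736328125)
0.075 0.1 328 ((533.9619140625, -126.67726135253906), (72.59404754638672, 51.037506103515625), 65.11583709716797)
0.14 0.16 156 ((533.8743896484375, -127.16970825195312), (41.596473693847656, 43.653385162353516), 63.951988220214844)
t 12.3 tcp [0.4067 0.1466 0.2473] w 0.0938 F [0.5 0.6 0.2]
[[ 0.001  0.     1.   ]
 [ 0.     1.    -0.   ]
 [-1.     0.     0.001]]
jaw yaw deg 89.97251420766987 q [ 0.215 -0.183  1.547 -0.     1.776 -1.356]
```

View pics/f.png

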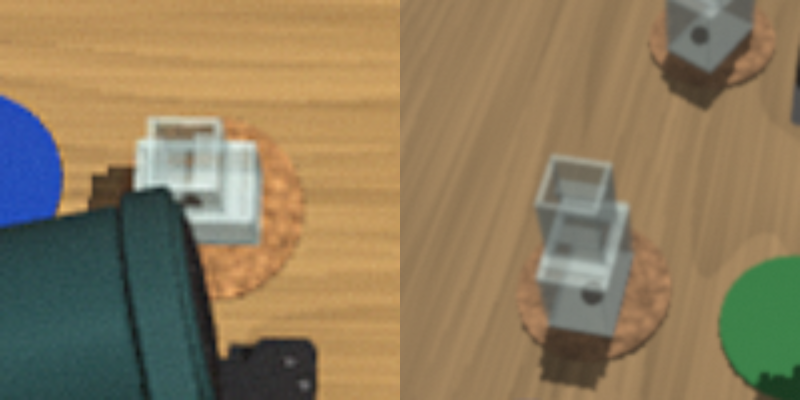

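The bottle stands upright on the cork coaster. The nutmeg is on the belly floor (side view, about (590,293)), the twin has not moved and the arm is clear. Handing in.

```bash
python3 -c "
from bench import robot
print(robot.close_job())"
```

```text
the job is handed in; nothing more can be done
None
```

The job is handed in: the nutmeg is in the belly and the bottle is back upright on its own coaster. Handing in gives no verdict, so the checks below are my own.

**What I did:** I gripped the left bottle by the two y faces of its neck and lifted it about 150 mm. The drive can only turn about the tool's own axis, so I could not lean the bottle. Instead I made two sharp sideways reversals along its y axis. The first moved the nutmeg from the upper ledge to the lower one, and the second dropped it into the belly. Both results were seen in the side camera with the bottle in the air. I then lowered the bottle slowly; the wrist force was only 2.5 N at the reading just after it touched the coaster. I released it and backed the arm away.

**Last checks:**

| Check | Result |
|---|---|
| Bottle axis | (0.5785, 0.148) m |
| Coaster centre | about (0.578, 0.145–0.149) m, so the bottle is about 3 mm off at most |
| Upright | yes: the neck and shoulder centres agree to 1.5 mm |
| Nutmeg | visible on the belly floor |
| Twin bottle | within 0.3 mm of where it started |
| Arm | clear of everything, at 12.3 s on the clock |

**Failed or disagreed:** My coaster fit from the side camera found no pixels, so the coaster centre comes from the top camera only. Its two fits differ by 3.5 mm in y.

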